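Seat the well plate on the shaker and snap the toggle clamp shut

TASK

With a fingertip, push the well plate along the shaker's deck until it is fully home against the far blue stop, the clamp still open. Then push the clamp's red lever up and over, past its dead point, until it snaps into lock with the plate held against both blue stops. Only push, never lift or tip the plate, and leave the vial on the deck and everything else on the bench where it is.

Things in the scene. Friction and masses are not known exactly. Their poses are not given: they have to be found in the camera images.
- nest (a point): Plate shaker: a white box with an aluminium deck (240 x 330 mm, top 80 mm above the bench), fixed to the bench, its place and yaw differ each time. This point is on the deck surface where the middle of the seated plate's underside belongs. Axes: x along the deck to the far stop, y to the left stop, z up. The deck ends 140 mm in -x and 200 mm in -y of this point.
- far_stop (a point): Far blue stop, a fixed bar 110 mm long (along y), 10 mm thick, 13 mm high. This point is at the middle of the top edge of the face that the plate meets, 43 mm in +x of the nest point. Axes as the nest.
- left_stop (a point): Left blue stop, a fixed bar 100 mm long (along x), 10 mm thick, 13 mm high. This point is on the top edge of the face that the plate meets, 63.5 mm in +y of the nest point. Axes as the nest.
- plate_mid (a point): Loose white lidded 24-well plate, blue and pink wells: 86 mm (x) by 127 mm (y), 20 mm high, about 0.13 kg. This point is its centre, 10 mm above its underside; axes nearly parallel to the nest's. It starts flat on the deck, 25 to 50 mm back (-x) from the far stop, 5 to 8 mm from the left stop, slightly skew. It slides easily.
- clamp_pivot (a point): Axle of the toggle clamp's lever, on the right of the deck: 125 mm in -y of the nest point, same x, 28 mm above the deck. Axes as the nest; the axle lies along x, so the lever swings in the y-z plane. The steel clamp body reaches 11 mm above the axle, 17 mm either side in y and 26 mm in x.
- foot (a point): Face of the clamp's rubber foot (16 mm across, 12 mm above the deck) on a steel rod. With the lever open it stands 14 mm clear of the seated plate's right edge; the lever drives it in +y so that, locked, it presses the plate on the left stop. It also shifts the plate the last few mm to the left stop.
- lever_tip (a point): End of the clamp's lever, 85 mm from the axle: a straight 12 mm round bar whose outer half is a red grip 20 mm thick; the grip's round end reaches 10 mm past this point. Moves with the lever.
- clamp (a joint): Lever angle, rad. 0: open, leaning 0.75 rad from upright to the right (-y), away from the plate. Grows as it is pushed up and over towards the plate (+y): upright 0.75, dead point 0.90, locked at its stop 1.60, leaning 0.85 over the plate. A spring returns it to open before the dead point (about 6 N at the grip at first, then less); past it, it snaps to lock by itself.
- vial: small capped sample vial (24 mm across, 45 mm tall, red cap) standing loose on the far right corner of the shaker's deck; bystander, loose, origin at the centre of its underside
- oil_bottle: small amber dropper bottle (38 mm across, 75 mm tall, black cap) on the bench; bystander, loose, origin at the centre of its underside
- specimen_jar: specimen jar (62 mm across, 68 mm tall, yellow lid) on the bench; bystander, loose, origin at the centre of its underside
- stain_bottle: white bottle (48 mm across, 105 mm tall, blue cap) on the bench; bystander, loose, origin at the centre of its underside
- timer: yellow bench timer (65 x 65 x 18 mm) on the bench; bystander, loose, origin at the centre of its underside

How it is judged:
On the way, in this order (a step that is already met when the one before it is completed fails the run):
1. the plate is pushed home against the far stop while the clamp is still open (x of plate_mid in the frame of nest above -0.0035 m and angle between the x axis of plate_mid and the x axis of nest, either way round below 0.06 rad and value of joint clamp below 0.3 rad), for 0.2 s.
2. the lever is over its dead point and locked (value of joint clamp above 1.5 rad), for 0.2 s.
At the end, for the whole second after the job is handed in: the lever is locked (joint above 1.5 rad) and at rest, and the plate lies flat on the deck, within 3.5 mm of its seat against both the far and the left stop and square to within 0.06 rad (value of joint clamp above 1.5 rad and x of plate_mid in the frame of nest above -0.0035 m and angle between the x axis of plate_mid and the x axis of nest, either way round below 0.06 rad and y of plate_mid in the frame of nest above -0.0035 m and z of plate_mid in the frame of nest below 0.0135 m and angle between plate_mid's own z axis and vertical below 0.05 rad and velocity of joint clamp below 0.05 rad/s); the robot touches nothing.
It fails at once if the plate is lifted or tipped (more than 6 mm off the deck or 0.12 rad) (z of plate_mid in the frame of nest above 0.016 m or angle between plate_mid's own z axis and vertical above 0.12 rad).
It fails at once if the clamp is locked before the plate is home (value of joint clamp above 1.3 rad and x of plate_mid in the frame of nest below -0.006 m).
It fails at once if a bystander is moved more than 20 mm or knocked over (distance of any of vial, oil_bottle, specimen_jar, stain_bottle, timer from where it was at the start of the episode above 0.02 m or angle between any of vial, oil_bottle, specimen_jar, stain_bottle, timer's own z axis and vertical above 0.35 rad).
It also fails if it takes over 48 s, if anything falls off the work surface, if the arm or the gripper's body presses on something with over 40 N, if the wrist force passes 120 N, or if a joint passes its speed limit or range.

ROBOT

A 6-joint arm with a two-finger parallel gripper is mounted at the origin on the work surface. World frame = base frame: x ahead of the robot, y to its left, z up, the work surface at z = 0. Lengths are in m, angles in rad, forces in N, time in s.
With the tool pointing down it reaches from about 0.35 to 0.775 m from the base axis. Payload 5.5 kg.
Tool frame: the origin (TCP) lies at the very end of the fingers, on their centre line; the grasp point (between the pads) lies 19 mm behind it; z points along the fingers, y is the line along which they close (so a half turn about z gives the same grasp; the last joint's range is limited). The gripper opens to 85 mm and grips with 20 to 120 N. Pads are 22 mm wide; open, the fingers measure 114 mm over their backs; the gripper's body (76 mm by 85 mm) begins 54 mm behind the grasp point. The pads swing forward as they close: fully open they stand 13 mm farther back than shut.
Start: joints at [0.988, 0.313, 0.046, 1.304, 0, 1.431], TCP at [0.246, 0.52, 0.231] pointing down, gripper open.
Joint ranges: [-2.76, 2.76], [-0.86, 1.69], [-1.03, 1.26], [-2.2, 2.34], [-1.47, 1.5], [-3.14, 3.14]. Speed limits (rad/s): [2.57, 2.57, 3.14, 3.14, 3.14, 3.14].

INTERFACE

Orientations are given as a unit quaternion [w, x, y, z].
In Python, from workcell import env, imaging, ticket gives the robot as it stands. The module is installed in compiled form; this text tells all that it offers.
- The arm moves only by the tool apply_moves, never from a script. Its argument "rows" is a list of rows, each an object with "xyz": the shift along the tool's x, y, z in mm, a list of three; "turn": the turn, a rotation vector about the tool's x, y, z in rad, a list of three; "grip": the opening, from 0 (shut) to 1 (fully open). A call has 1 to 12 rows; each row is the pose to reach, as a shift and turn from the pose commanded when the call began, along the tool's axes at that moment; what a row does not reach only later rows make up. A row lasts 1/12 s, in which the tool goes at most 41.7 mm and 7.16 degrees, less where a joint would pass 70% of its speed; a pose out of reach is approached as far as the arm can. A call with a gripper value outside its range is refused whole. The fingers move at their own pace and stop on an object; "force" is the grip in N (left out, the last holds). Time passes only in rows, so rows that repeat a pose let the fingers close. It gives the time, the measured TCP pose, the force, the opening and the grip force at its end, in the units of the state.
- env.get_state(): the state, without advancing time (a new reading comes with each control period).
- imaging.read_camera(name): name is "scene" or "top" or "wrist"; returns a dict with "color" (480x640x3 uint8, blue, green, red), "z_map" (480x640 float32, m along the optical axis (not along the pixel's ray), 0 where there is no reading), "camera_matrix" (3x3 intrinsics, pixels), "k1" (the pictures are not rectified: a ray, as slopes to the right and down, at radius r is drawn at 1 + k1 r^2 times it, then the intrinsics apply), "view" (4x4, takes a point from world to camera coordinates). Camera axes: x right, y down, z forward; pixel columns grow to the right and rows downward; lengths in m; the calibration is good to about 2 mm. A picture is of the moment at which its call begins.
- ticket.hand_in(): hands the job in; it is judged then, once.
The state is a dict: "clock": time; "joint_pos": joint angles; "qvel": joint speeds; "tau": joint torques, N m; "tcp_pos": TCP position; "orientation": TCP orientation; "wrist_force": force on the tool from outside, world axes, zero at the start; "ft_torque": the same for the moment, N m; "finger_gap": finger opening in m; "grip_force": force on a finger pad.
Only numpy, scipy, OpenCV 4.12 (cv2) and the standard library are available. Lean on these libraries where they do the work, as an engineer would, in place of code of your own. Each camera call takes 0.05 s, during which the arm holds its last target. There are 200 camera calls.

## Working session

There is one attempt and no reset: what is moved stays moved. The work goes in short steps, Python scripts to look and compute and a tool call to move; the robot and the scene stay as the last step left them, time stands still between calls to the robot, and variables do not carry over. Pictures are saved under pics/ and viewed, at most 10 in all, crops included, and the job is handed in when it is done.

Besides the shell and the picture viewer there is one more tool, called after ">>>" in YAML: its name, and indented under it one key for each argument. apply_moves: Moves the arm, as the interface text tells. Its arguments: {"type":"object","properties":{"rows":{"type":"array"},"force":{"type":"number"}},"required":["rows"]}

```bash
mkdir -p pics; cat > h.py <<'E'
import numpy as np, cv2
from workcell import env, imaging, ticket
def cam(n,save=None):
    c=imaging.read_camera(n)
    if save: cv2.imwrite('pics/'+save,c['color'])
    return c
def rays(c,uv):
    K=np.array(c['camera_matrix']);uv=np.asarray(uv,float).reshape(-1,2)
    d=np.c_[(uv[:,0]-K[0,2])/K[0,0],(uv[:,1]-K[1,2])/K[1,1]]
    s=d.copy()
    for _ in range(10): s=d/(1+c['k1']*(s**2).sum(1,keepdims=True))
    V=np.array(c['view']);R=V[:3,:3];o=-R.T@V[:3,3]
    return o,np.c_[s,np.ones(len(s))]@R
def onplane(c,uv,z):
    o,d=rays(c,uv); return o+d*((z-o[2])/d[:,2])[:,None]
def depthpts(c,uv):
    o,d=rays(c,uv); uv=np.asarray(uv,int).reshape(-1,2)
    return o+d*c['z_map'][uv[:,1],uv[:,0]][:,None]
E
python3 - <<'E'
from h import *
c=cam('top','top0.png'); d=cam('scene','scene0.png')
for k in (c,d): print(k['camera_matrix'],k['k1'],k['view'])
print(env.get_state())
E
```

```text
[[533.42434818   0.         313.8735908 ]
 [  0.         533.42434818 246.58421862]
 [  0.           0.           1.        ]] 0.04000289414277584 [[ 0.0244865  -0.99968399  0.00568653 -0.01527435]
 [-0.98773118 -0.02507052 -0.1541382   0.56791432]
 [ 0.15423206 -0.00184246 -0.98803293  1.51742351]
 [ 0.          0.          0.          1.        ]]
[[483.54619169   0.         323.39244427]
 [  0.         483.54619169 239.88980447]
 [  0.           0.           1.        ]] -0.05292535717139322 [[-0.6607085   0.75053676 -0.0126034   0.38557074]
 [ 0.45125591  0.3837177  -0.80568532 -0.16900601]
 [-0.5998603  -0.5380105  -0.59220969  1.61238803]
 [ 0.          0.          0.          1.        ]]
{'clock': 0.1, 'joint_pos': array([ 9.88391281e-01,  3.13921447e-01,  4.50946275e-02,  1.30361262e+00,
       -2.22690958e-05,  1.43116384e+00]), 'qvel': array([ 1.13979651e-03, -2.41842353e-03,  1.88941620e-03,  9.10309625e-05,
       -1.22429896e-03,  5.61729791e-04]), 'tau': array([ 2.82059227e-03, -4.81725633e+01,  2.99244493e+01,  1.28331006e-02,
       -1.07080334e-04, -1.54844338e-05]), 'tcp_pos': array([0.24613253, 0.5191478 , 0.23050108]), 'orientation': array([-2.79780029e-04,  2.19582198e-01,  9.75593657e-01, -7.72531110e-04]), 'wrist_force': array([-0.37139286, -0.22554585, -0.4835132 ]), 'ft_torque': array([-0.01427477,  0.00571534,  0.04118605]), 'grip_force': 0.0, 'finger_gap': 0.08530617177530722}
```

View pics/top0.png

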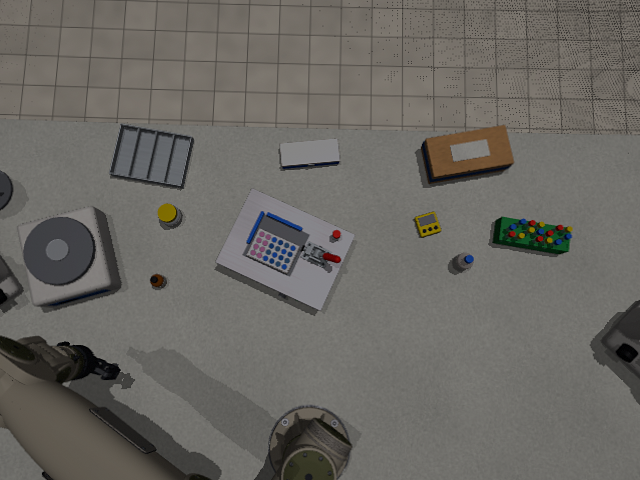

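View pics/scene0.png

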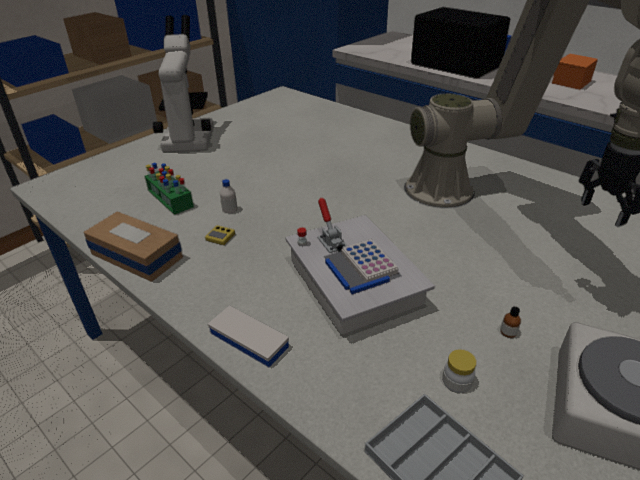

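```bash
cat > m.py <<'E'
from h import *
c=cam('top'); im=c['color']; hsv=cv2.cvtColor(im,cv2.COLOR_BGR2HSV)
crop=im[170:330,190:380]; cv2.imwrite('pics/crop0.png',cv2.resize(crop,None,fx=4,fy=3.75,interpolation=cv2.INTER_CUBIC))
m=cv2.inRange(hsv,(100,150,60),(125,255,255)); m[:,:200]=0;m[:,370:]=0;m[:180]=0;m[320:]=0
n,l,s,ce=cv2.connectedComponentsWithStats(m)
for i in range(1,n):
    if s[i,4]<40: continue
    uv=np.argwhere(l==i)[:,::-1]; P=onplane(c,uv,.093)
    r=cv2.minAreaRect((P[:,:2]*1000).astype(np.float32)); print(s[i],r,P.mean(0))
# deck by depth
ys,xs=np.mgrid[180:325,200:370]; uv=np.c_[xs.ravel(),ys.ravel()]; P=depthpts(c,uv)
d=P[(P[:,2]>.07)&(P[:,2]<.2)]; r=cv2.minAreaRect((d[:,:2]*1000).astype(np.float32)); print('deck',r,cv2.boxPoints(r),np.median(d[:,2]))
pl=P[(P[:,2]>.094)&(P[:,2]<.106)]
k=np.zeros(im.shape[:2],np.uint8); q=uv[(P[:,2]>.0945)&(P[:,2]<.107)]; k[q[:,1],q[:,0]]=255
k=cv2.morphologyEx(k,cv2.MORPH_OPEN,np.ones((5,5)))
n,l,s,ce=cv2.connectedComponentsWithStats(k); i=1+s[1:,4].argmax()
Q=onplane(c,np.argwhere(l==i)[:,::-1],.1); print('plate',cv2.minAreaRect((Q[:,:2]*1000).astype(np.float32)),s[i])
for nm,lo,hi in(('red',(0,150,80),(8,255,255)),):
    k=cv2.inRange(hsv,lo,hi);k[:,:200]=0;k[:,380:]=0
    n,l,s,ce=cv2.connectedComponentsWithStats(k)
    for i in range(1,n):
        if s[i,4]>20: uv=np.argwhere(l==i)[:,::-1];p=depthpts(c,uv);print(nm,s[i],np.median(p,0),p[p[:,1].argmin()],p[:,2].max())
E
python3 m.py
```

```text
[247 211  17  32 116] ((613.232666015625, 166.98773193359375), (8.988641738891602, 98.88017272949219), 66.08646392822266) [0.61171767 0.16799771 0.093     ]
[267 212  35  19 127] ((632.2210693359375, 85.44883728027344), (106.61298370361328, 9.586006164550781), 66.68639373779297) [0.63210376 0.08513538 0.093     ]
deck ((557.1328125, 81.82990264892578), (330.5716552734375, 241.1547393798828), 66.73699951171875) [[ 381.07816   -22.396149]
 [ 602.6274   -117.64077 ]
 [ 733.1875    186.05595 ]
 [ 511.63824   281.30057 ]] 0.08120058707474442
plate ((549.5860595703125, 114.67488098144531), (136.05831909179688, 73.59280395507812), 49.020626068115234) [253 231  40  40 740]
red [333 230   7   8  46] [ 0.59405733 -0.06177167  0.12390405] [ 0.58798597 -0.07038919  0.11980106] 0.13052653742329667
red [323 253  18   9  82] [ 0.52299606 -0.05017993  0.16917071] [ 0.51420642 -0.0718494   0.16753713] 0.18431637989216587
```

View pics/crop0.png

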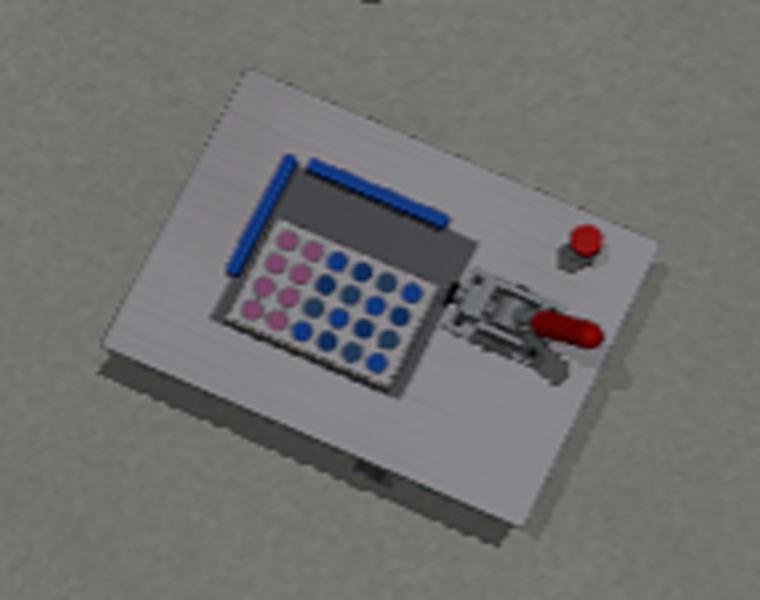

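```bash
cat >> h.py <<'E'
from scipy.spatial.transform import Rotation as Ro
N=np.array([588.5,105.5,80.]); YAW=np.arctan2(-.395,.919)
NR=Ro.from_euler('z',YAW).as_matrix()
WANT=np.c_[-NR[:,0],NR[:,1],-NR[:,2]]
def go(p):
    s=env.get_state(); q=s['orientation']; R=Ro.from_quat(np.r_[q[1:],q[0]]).as_matrix()
    t=s['tcp_pos']*1000
    print('now nest',(NR.T@(t-N)).round(1),'shift',(R.T@(N+NR@np.array(p,float)-t)).round(1),'turn',Ro.from_matrix(R.T@WANT).as_rotvec().round(4),'F',s['wrist_force'].round(1),s['clock'])
E
python3 - <<'E'
from h import *
go([-122,-6,120]);go([-122,-6,9])
c=cam('top')
p=onplane(c,[[246.2,255.9],[287.5,273.5],[260.5,228.7],[299.2,246]],.1)*1000
print(((p-N)@NR).round(1))
E
```

```text
now nest [-477.9  244.9  150.6] shift [-364.9 -237.6   30.8] turn [-0.0014 -0.0002 -0.0368] F [-0.1 -0.1 -0.2] 0.15
now nest [-477.9  244.9  150.6] shift [-364.9 -237.5  141.8] turn [-0.0014 -0.0002 -0.0368] F [-0.1 -0.1 -0.2] 0.15
[[-88.3  52.3  20. ]
 [-84.8 -74.1  20. ]
 [ -1.3  49.4  20. ]
 [ -0.5 -71.   20. ]]
```

>>> apply_moves:
  rows:
    - {"xyz": [-365,-240,31],"turn": [0,0,-0.037],"grip": 0}
    - {"xyz": [-365,-240,31],"turn": [0,0,-0.037],"grip": 0}
    - {"xyz": [-365,-240,31],"turn": [0,0,-0.037],"grip": 0}
    - {"xyz": [-365,-240,31],"turn": [0,0,-0.037],"grip": 0}
    - {"xyz": [-365,-240,31],"turn": [0,0,-0.037],"grip": 0}
    - {"xyz": [-365,-240,31],"turn": [0,0,-0.037],"grip": 0}
    - {"xyz": [-365,-240,31],"turn": [0,0,-0.037],"grip": 0}
    - {"xyz": [-365,-240,31],"turn": [0,0,-0.037],"grip": 0}
    - {"xyz": [-365,-240,31],"turn": [0,0,-0.037],"grip": 0}
    - {"xyz": [-365,-240,31],"turn": [0,0,-0.037],"grip": 0}
    - {"xyz": [-365,-240,31],"turn": [0,0,-0.037],"grip": 0}
    - {"xyz": [-365,-240,31],"turn": [0,0,-0.037],"grip": 0}

```text
clock: 1.2
tcp_pos: [0.4755, 0.1427, 0.1997]
orientation: [0.0, 0.204, 0.979, -0.0]
wrist_force: [0.1, 0.7, 1.0]
finger_gap: 0.0006
grip_force: 0.0
```

```bash
python3 - <<'E'
from h import *
go([-122,-8,9]); print(env.get_state()['finger_gap'])
cam('wrist','w1.png')
E
```

```text
now nest [-118.5  -10.5  119.7] shift [  3.6   2.5 110.7] turn [-0.0007  0.0009 -0.0057] F [0.1 0.7 1. ] 1.2
0.0005913569052917951
```

View pics/w1.png

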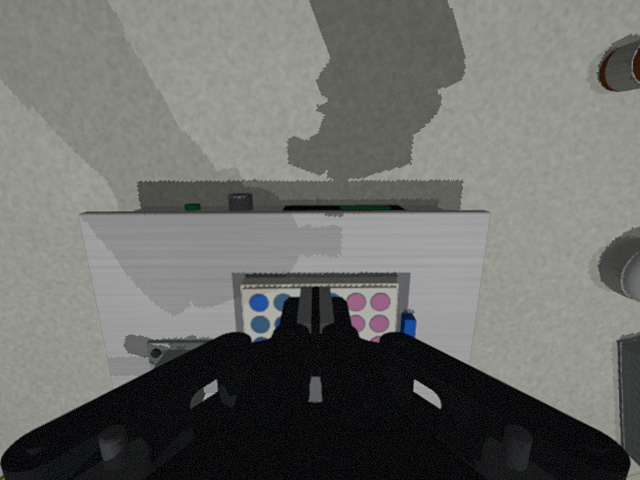

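>>> apply_moves:
  rows:
    - {"xyz": [3,0,40],"turn": [0,0,0],"grip": 0}
    - {"xyz": [3,0,80],"turn": [0,0,0],"grip": 0}
    - {"xyz": [3,0,105],"turn": [0,0,0],"grip": 0}
    - {"xyz": [3,0,110],"turn": [0,0,0],"grip": 0}
    - {"xyz": [3,0,110],"turn": [0,0,0],"grip": 0}

```text
clock: 1.67
tcp_pos: [0.4683, 0.1482, 0.0888]
orientation: [-0.002, 0.201, 0.98, -0.001]
wrist_force: [-1.0, 0.3, 0.8]
finger_gap: -0.0004
grip_force: 0.0
```

```bash
python3 - <<'E'
from h import *
go([-54,-8.5,9])
c=cam('wrist','w2.png');print(c['camera_matrix'][0,0],np.array(c['view']).round(3).tolist())
E
```

```text
now nest [-127.3   -8.3    8.8] shift [-73.3  -0.4  -0.5] turn [-0.0021 -0.004   0.0015] F [-1.   0.3  0.8] 1.6667
332.5186295122161 [[0.394, 0.919, -0.002, -0.32], [0.885, -0.379, 0.27, -0.356], [0.247, -0.108, -0.963, 0.142], [0.0, 0.0, 0.0, 1.0]]
```

View pics/w2.png

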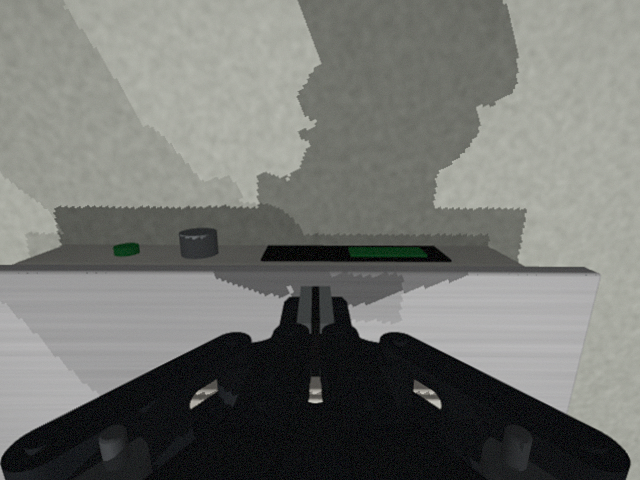

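>>> apply_moves:
  rows:
    - {"xyz": [-8,0,0],"turn": [0,0,0],"grip": 0}
    - {"xyz": [-16,0,0],"turn": [0,0,0],"grip": 0}
    - {"xyz": [-22,0,0],"turn": [0,0,0],"grip": 0}
    - {"xyz": [-27,0,0],"turn": [0,0,0],"grip": 0}
    - {"xyz": [-32,0,0],"turn": [0,0,0],"grip": 0}
    - {"xyz": [-37,0,0],"turn": [0,0,0],"grip": 0}
    - {"xyz": [-42,0,0],"turn": [0,0,0],"grip": 0}
    - {"xyz": [-47,0,0],"turn": [0,0,0],"grip": 0}
    - {"xyz": [-51,0,0],"turn": [0,0,0],"grip": 0}
    - {"xyz": [-55,0,0],"turn": [0,0,0],"grip": 0}
    - {"xyz": [-58,0,0],"turn": [0,0,0],"grip": 0}
    - {"xyz": [-60,0,0],"turn": [0,0,0],"grip": 0}

```text
clock: 2.72
tcp_pos: [0.5261, 0.1237, 0.0902]
orientation: [0.0, 0.202, 0.979, 0.0]
wrist_force: [-1.2, -0.1, -0.1]
finger_gap: -0.0004
grip_force: 0.3
```

```bash
cat > m2.py <<'E'
from h import *
import sys
go([-54,-8.5,9])
c=cam('top'); cv2.imwrite('pics/'+sys.argv[1],cv2.resize(c['color'][190:300,210:360],None,fx=5,fy=5,interpolation=cv2.INTER_CUBIC))
E
python3 m2.py p1.png
```

```text
now nest [-64.5  -8.   10.2] shift [-10.5  -0.5   1.2] turn [0. 0. 0.] F [-1.2 -0.1 -0.1] 2.7167
```

View pics/p1.png

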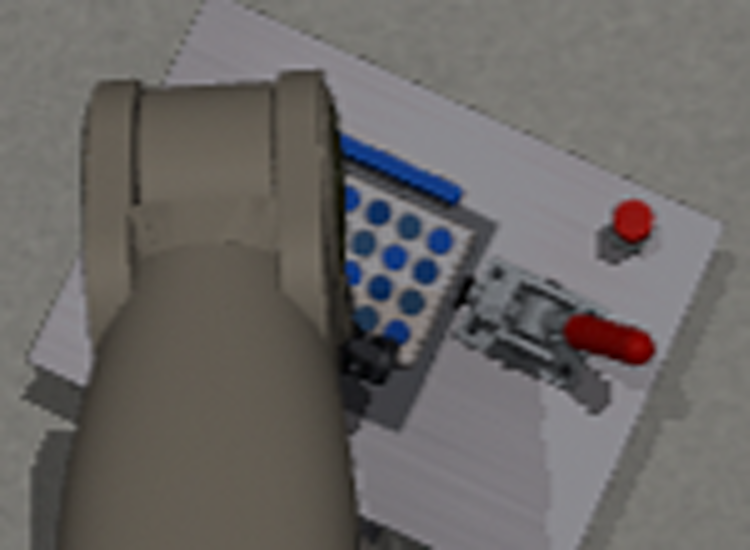

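>>> apply_moves:
  rows:
    - {"xyz": [-2,0,0],"turn": [0,0,0],"grip": 0}
    - {"xyz": [-4,0,0],"turn": [0,0,0],"grip": 0}
    - {"xyz": [-6,0,0],"turn": [0,0,0],"grip": 0}
    - {"xyz": [-8,0,0],"turn": [0,0,0],"grip": 0}
    - {"xyz": [-8,0,0],"turn": [0,0,0],"grip": 0}

```text
clock: 3.18
tcp_pos: [0.5335, 0.1205, 0.0903]
orientation: [0.0, 0.202, 0.979, 0.0]
wrist_force: [-0.5, 0.6, 0.0]
finger_gap: 0.0002
grip_force: 0.0
```

Little force yet; continue in small steps.

>>> apply_moves:
  rows:
    - {"xyz": [-1,0,0],"turn": [0,0,0],"grip": 0}
    - {"xyz": [-2,0,0],"turn": [0,0,0],"grip": 0}
    - {"xyz": [-3,0,0],"turn": [0,0,0],"grip": 0}
    - {"xyz": [-3,0,0],"turn": [0,0,0],"grip": 0}

```text
clock: 3.52
tcp_pos: [0.5357, 0.1196, 0.0903]
orientation: [-0.0, 0.201, 0.979, 0.0]
wrist_force: [-1.5, 0.8, 0.6]
finger_gap: -0.0
grip_force: 0.7
```

```bash
python3 - <<'E'
from h import *
go([-54,-8.5,9])
c=cam('scene'); cv2.imwrite('pics/s2.png',cv2.resize(c['color'][210:300,280:430],None,fx=5,fy=5,interpolation=cv2.INTER_CUBIC))
E
```

```text
now nest [-54.   -7.9  10.3] shift [-0.  -0.6  1.3] turn [ 0.0003 -0.0004  0.0002] F [-1.5  0.8  0.6] 3.5167
```

View pics/s2.png

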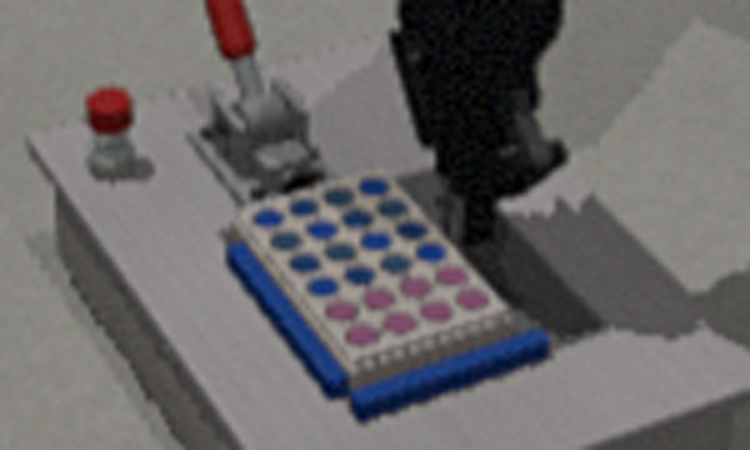

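>>> apply_moves:
  rows:
    - {"xyz": [-1,0,0],"turn": [0,0,0],"grip": 0}
    - {"xyz": [-2,0,0],"turn": [0,0,0],"grip": 0}
    - {"xyz": [-2,0,0],"turn": [0,0,0],"grip": 0}

```text
clock: 3.82
tcp_pos: [0.5359, 0.1195, 0.0902]
orientation: [-0.002, 0.201, 0.98, 0.001]
wrist_force: [-4.1, 4.4, 5.3]
finger_gap: 0.0001
grip_force: 3.4
```

>>> apply_moves:
  rows:
    - {"xyz": [-1,0,0],"turn": [0,0,0],"grip": 0}
    - {"xyz": [-2,0,0],"turn": [0,0,0],"grip": 0}
    - {"xyz": [-2,0,0],"turn": [0,0,0],"grip": 0}
    - {"xyz": [-2,0,0],"turn": [0,0,0],"grip": 0}

```text
clock: 4.15
tcp_pos: [0.5359, 0.1194, 0.0901]
orientation: [-0.003, 0.201, 0.98, 0.001]
wrist_force: [-9.7, 5.6, 8.2]
finger_gap: 0.0002
grip_force: 5.8
```

>>> apply_moves:
  rows:
    - {"xyz": [5,0,0],"turn": [0,0,0],"grip": 0}
    - {"xyz": [12,0,0],"turn": [0,0,0],"grip": 0}
    - {"xyz": [30,0,0],"turn": [0,0,0],"grip": 0}
    - {"xyz": [40,0,-10],"turn": [0,0,0],"grip": 0}
    - {"xyz": [40,0,-50],"turn": [0,0,0],"grip": 0}
    - {"xyz": [40,0,-90],"turn": [0,0,0],"grip": 0}
    - {"xyz": [40,0,-130],"turn": [0,0,0],"grip": 0}
    - {"xyz": [40,0,-150],"turn": [0,0,0],"grip": 0}
    - {"xyz": [40,0,-150],"turn": [0,0,0],"grip": 0}

```text
clock: 4.9
tcp_pos: [0.5057, 0.134, 0.2471]
orientation: [0.005, 0.201, 0.979, 0.002]
wrist_force: [0.9, -0.3, 0.2]
finger_gap: -0.0002
grip_force: 0.0
```

```bash
python3 - <<'E'
from h import *
go([0,-225,160]);go([0,-225,80])
c=cam('scene')
o=0
hsv=cv2.cvtColor(c['color'],cv2.COLOR_BGR2HSV)
k=cv2.inRange(hsv,(0,150,80),(8,255,255));k=cv2.bitwise_or(k,cv2.inRange(hsv,(174,150,80),(180,255,255)))
n,l,s,ce=cv2.connectedComponentsWithStats(k)
for i in range(1,n):
    if s[i,4]>20 and 280<ce[i,0]<430:
        p=depthpts(c,np.argwhere(l==i)[:,::-1])*1000; q=(p-N)@NR; q=q[abs(q[:,0])<300]; print(s[i],np.median(q,0),q.min(0),q.max(0))
E
```

```text
now nest [-87.4  -6.5 167.1] shift [ -87.2 -218.6    6.8] turn [0.0053 0.0101 0.0003] F [ 0.9 -0.3  0.2] 4.9
now nest [-87.4  -6.5 167.1] shift [ -86.4 -219.    86.8] turn [0.0053 0.0101 0.0003] F [ 0.9 -0.3  0.2] 4.9
[319 199  12  22 140] [   3.63011262 -161.76107031   79.73017542] [  -6.27249307 -183.46850782   59.65066702] [  10.17146358 -140.43271595  102.74230435]
[298 228   8   5  36] [  72.45458854 -147.456809     47.10846813] [  63.00798591 -159.15588882   42.83613257] [  82.29040759 -138.99695782   50.08497233]
```

>>> apply_moves:
  rows:
    - {"xyz": [-87,-226,5],"turn": [0,0,0],"grip": 0}
    - {"xyz": [-87,-226,5],"turn": [0,0,0],"grip": 0}
    - {"xyz": [-87,-226,5],"turn": [0,0,0],"grip": 0}
    - {"xyz": [-87,-226,5],"turn": [0,0,0],"grip": 0}
    - {"xyz": [-87,-226,5],"turn": [0,0,0],"grip": 0}
    - {"xyz": [-87,-226,5],"turn": [0,0,0],"grip": 0}
    - {"xyz": [-87,-226,5],"turn": [0,0,0],"grip": 0}
    - {"xyz": [-87,-226,5],"turn": [0,0,0],"grip": 0}
    - {"xyz": [-87,-226,45],"turn": [0,0,0],"grip": 0}
    - {"xyz": [-87,-226,85],"turn": [0,0,0],"grip": 0}
    - {"xyz": [-87,-226,85],"turn": [0,0,0],"grip": 0}
    - {"xyz": [-87,-226,85],"turn": [0,0,0],"grip": 0}

```text
clock: 5.95
tcp_pos: [0.491, -0.1061, 0.1533]
orientation: [-0.003, 0.201, 0.98, 0.001]
wrist_force: [-0.2, 0.2, 0.9]
finger_gap: -0.0002
grip_force: 0.0
```

```bash
python3 - <<'E'
from h import *
go([2,-130,76])
E
```

```text
now nest [  -6.  -232.9   73.3] shift [ -8.1 102.9  -2.7] turn [ 0.     -0.0067  0.0018] F [-0.2  0.2  0.9] 5.95
```

>>> apply_moves:
  rows:
    - {"xyz": [-6,8,-1],"turn": [0,0,0],"grip": 0}
    - {"xyz": [-6,16,-1],"turn": [0,0,0],"grip": 0}
    - {"xyz": [-6,24,-1],"turn": [0,0,0],"grip": 0}
    - {"xyz": [-6,31,-1],"turn": [0,0,0],"grip": 0}
    - {"xyz": [-6,38,-1],"turn": [0,0,0],"grip": 0}
    - {"xyz": [-6,45,-1],"turn": [0,0,0],"grip": 0}
    - {"xyz": [-6,52,-1],"turn": [0,0,0],"grip": 0}
    - {"xyz": [-6,58,-1],"turn": [0,0,0],"grip": 0}
    - {"xyz": [-6,64,-1],"turn": [0,0,0],"grip": 0}
    - {"xyz": [-6,70,-1],"turn": [0,0,0],"grip": 0}

```text
clock: 6.78
tcp_pos: [0.5287, -0.0474, 0.1595]
orientation: [0.003, 0.202, 0.979, -0.002]
wrist_force: [-3.9, -5.6, 16.0]
finger_gap: -0.0003
grip_force: 8.2
```

```bash
python3 - <<'E'
from h import *
go([2,-130,76])
c=cam('scene'); cv2.imwrite('pics/s3.png',cv2.resize(c['color'][170:300,280:430],None,fx=4,fy=4,interpolation=cv2.INTER_CUBIC))
E
```

```text
now nest [   5.4 -164.1   79.5] shift [ 3.5 34.1  3.4] turn [-0.0022  0.0061 -0.0003] F [-3.9 -5.6 16. ] 6.7833
```

View pics/s3.png

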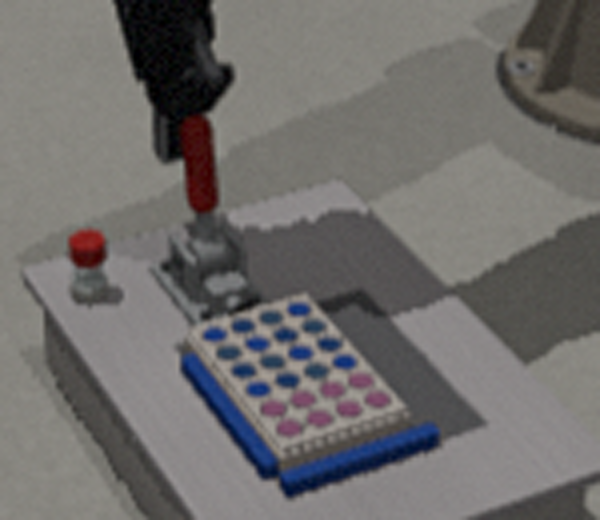

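>>> apply_moves:
  rows:
    - {"xyz": [3,0,-5],"turn": [0,0,0],"grip": 0}
    - {"xyz": [3,2,-12],"turn": [0,0,0],"grip": 0}
    - {"xyz": [3,6,-15],"turn": [0,0,0],"grip": 0}
    - {"xyz": [3,10,-15],"turn": [0,0,0],"grip": 0}
    - {"xyz": [3,14,-15],"turn": [0,0,0],"grip": 0}

```text
clock: 7.25
tcp_pos: [0.53, -0.0319, 0.1719]
orientation: [0.001, 0.201, 0.979, 0.0]
wrist_force: [-0.4, -1.5, 1.6]
finger_gap: -0.0001
grip_force: 0.9
```

>>> apply_moves:
  rows:
    - {"xyz": [0,4,0],"turn": [0,0,0],"grip": 0}
    - {"xyz": [0,8,0],"turn": [0,0,0],"grip": 0}
    - {"xyz": [0,12,0],"turn": [0,0,0],"grip": 0}
    - {"xyz": [0,16,0],"turn": [0,0,0],"grip": 0}
    - {"xyz": [0,20,0],"turn": [0,0,0],"grip": 0}
    - {"xyz": [0,24,0],"turn": [0,0,0],"grip": 0}
    - {"xyz": [0,28,0],"turn": [0,0,0],"grip": 0}
    - {"xyz": [0,28,0],"turn": [0,0,0],"grip": 0}

```text
clock: 7.92
tcp_pos: [0.5407, -0.0058, 0.1712]
orientation: [-0.0, 0.201, 0.98, 0.0]
wrist_force: [0.8, 1.1, 0.1]
finger_gap: -0.0003
grip_force: 0.0
```

```bash
python3 - <<'E'
from h import *
go([2,-110,92])
c=cam('scene'); cv2.imwrite('pics/s4.png',cv2.resize(c['color'][170:300,280:430],None,fx=4,fy=4,interpolation=cv2.INTER_CUBIC))
E
```

```text
now nest [   0.  -121.2   91.2] shift [-2.  11.2 -0.8] turn [ 0.0004 -0.0002  0.0009] F [0.8 1.1 0.1] 7.9167
```

View pics/s4.png

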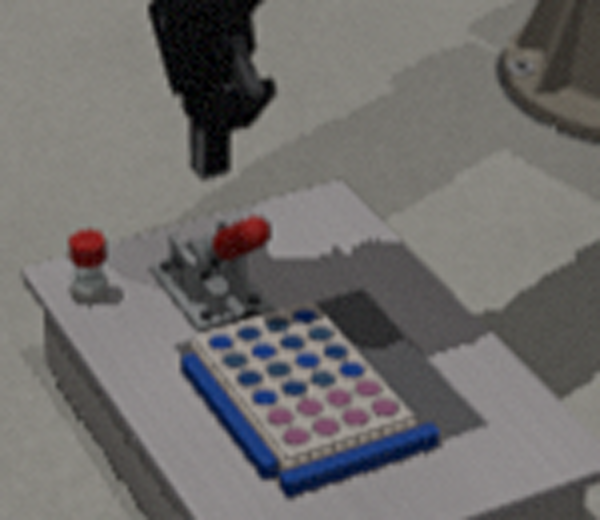

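>>> apply_moves:
  rows:
    - {"xyz": [0,-20,-30],"turn": [0,0,0],"grip": 0}
    - {"xyz": [0,-40,-65],"turn": [0,0,0],"grip": 0}
    - {"xyz": [0,-75,-80],"turn": [0,0,0],"grip": 0}
    - {"xyz": [0,-110,-80],"turn": [0,0,0],"grip": 0}
    - {"xyz": [30,-145,-80],"turn": [0,0,0],"grip": 0}
    - {"xyz": [60,-175,-80],"turn": [0,0,0],"grip": 0}
    - {"xyz": [80,-200,-80],"turn": [0,0,0],"grip": 0}
    - {"xyz": [80,-220,-80],"turn": [0,0,0],"grip": 0}
    - {"xyz": [80,-220,-80],"turn": [0,0,0],"grip": 0}

```text
clock: 8.72
tcp_pos: [0.3781, -0.1793, 0.2517]
orientation: [0.0, 0.204, 0.979, -0.001]
wrist_force: [-0.0, -0.5, -0.2]
finger_gap: -0.0002
grip_force: 0.0
```

```bash
python3 - <<'E'
from h import *
go([2,-110,92])
c=cam('top'); im=c['color'];hsv=cv2.cvtColor(im,cv2.COLOR_BGR2HSV)
cv2.imwrite('pics/t5.png',cv2.resize(im[190:300,210:360],None,fx=5,fy=5,interpolation=cv2.INTER_CUBIC))
k=cv2.inRange(hsv,(0,150,80),(8,255,255));k[:,:200]=0;k[:,380:]=0
n,l,s,ce=cv2.connectedComponentsWithStats(k)
for i in range(1,n):
    if s[i,4]>20: q=(depthpts(c,np.argwhere(l==i)[:,::-1])*1000-N)@NR; print(s[i],np.median(q,0).round(),q.min(0).round(),q.max(0).round())
E
```

```text
now nest [ -80.9 -344.7  171.7] shift [-81.8 235.2  79.5] turn [-0.0013  0.001  -0.0043] F [-0.  -0.5 -0.2] 8.7167
[333 230   7   8  46] [  72. -152.   44.] [  62. -162.   33.] [  81. -142.   50.]
[294 238  17  13 102] [ -0. -80.  80.] [-199. -198.   56.] [  10.  -56. 1507.]
```

View pics/t5.png

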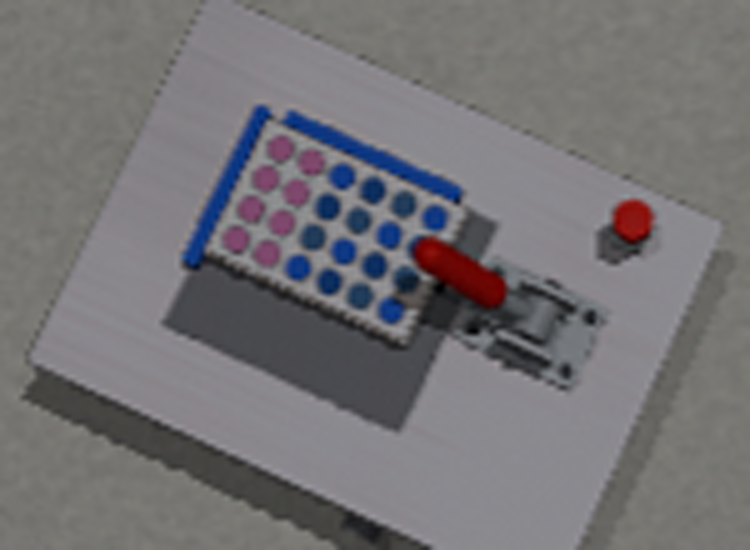

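The plate sits flush against both blue stops, the lever is locked over the plate (grip tip around pixel (425,248)), and the vial hasn't moved.

```bash
python3 -c "
from h import *
print(ticket.hand_in())"
```

```text
the job is handed in; nothing more can be done
None
```

The plate is pushed home against both blue stops and the clamp lever is snapped into lock. The final top view showed the plate square, the vial in place and the arm clear. The job is handed in at about 9 s of robot time, with no verdict returned.

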